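# Make up two grinding-wheel sets on their carrier posts

### The arm

A 7-joint arm with a two-finger parallel gripper is mounted at the origin on the work surface. World frame = base frame: x ahead of the robot, y to its left, z up, the work surface at z = 0. Lengths are in m, angles in rad, forces in N, time in s.
With the tool pointing down it reaches from about 0.425 to 0.925 m from the base axis. Payload 6.8 kg.
Tool frame: the origin (TCP) lies on the mounting face of the last link; the fingertips stand 173 mm ahead of it and the grasp point (between the pads) lies 155 mm ahead of it; z points along the fingers, y is the direction in which the jaws open and shut (so a half turn about z gives the same grasp; the last joint's range is limited). The gripper opens to 85 mm and grips with 20 to 120 N. Pads are 22 mm wide; open, the fingers measure 114 mm over their backs; the gripper's body (76 mm by 85 mm) begins 54 mm behind the grasp point. The pads swing forward as they close: fully open they stand 13 mm farther back than shut.
Start: joints at [-1.284, 0.477, 0.022, 1.555, -0.011, 1.109, -0.083], TCP at [0.26, 0.623, 0.405] pointing down, gripper open.
Joint ranges: [-2.96, 2.96], [-0.34, 2.1], [-1.41, 1.46], [0.24, 2.44], [-1.37, 4.51], [0.17, 1.92], [-2.96, 2.96]. Speed limits (rad/s): [2.39, 2.39, 3.14, 3.14, 3.14, 3.14, 3.14].

### API

Orientations are given as a unit quaternion [w, x, y, z].
In Python, from station import sensors, read_camera, bot gives the robot as it stands. The module is installed in compiled form; this text tells all that it offers.
- The arm moves only by the tool play_rows, never from a script. Its argument "commands" is a list of rows, each a list of 4 numbers: the shift along the tool's x, y, z in m, then the turn about the tool's z in degrees. A call has 1 to 20 rows; each row shifts and turns the commanded pose from where the row before left it, along the tool's axes as they then stand; what a row does not reach is not made up. A row lasts 1/10 s, in which the tool goes at most 50 mm and 8.59 degrees, less where a joint would pass 70% of its speed; a pose out of reach is approached as far as the arm can. A call with a gripper value outside its range is refused whole. "claw" is the finger opening in m, from 0 to 0.0854, set as the call begins (left out, the last holds). The fingers move at their own pace and stop on an object; "force" is the grip in N (left out, the last holds). Time passes only in rows, so rows that do not move let the fingers close. It gives the time, the measured TCP pose, the force and the opening at its end, in the units of the state.
- sensors.get_obs(): the state, without advancing time (a new reading comes with each control period).
- read_camera(name): name is "scene" or "top"; returns a dict with "frame" (420x560x3 uint8, blue, green, red), "depth" (420x560 float32, m along the optical axis (not along the pixel's ray), 0 where there is no reading), "fx", "fy", "cx", "cy" (pixels), "rvec" (rotation vector, rad) and "tvec" (3), from world to camera coordinates, as OpenCV has them. Camera axes: x right, y down, z forward; pixel columns grow to the right and rows downward; lengths in m; the calibration is good to about 2 mm. A picture is of the moment at which its call begins.
- bot.hand_in(): hands the job in, once; it reports no verdict.
The state is a dict: "t": time; "q": joint angles; "joint_vel": joint speeds; "joint_torque": joint torques, N m; "eef_pos": TCP position; "tool_rot": TCP orientation; "contact_force": force on the tool from outside, world axes, zero at the start; "torque": the same for the moment, N m; "gripper_width": opening from 0.0 (shut) to 1.0 (fully open).
Only numpy, scipy, OpenCV 4.12 (cv2) and the standard library are available. Lean on these libraries where they do the work, as an engineer would, in place of code of your own. Each camera call takes 0.05 s, during which the arm holds its last target.

### The job

Make up the two wheel sets for the grinder, threading the parts over the posts so that they lie flat on one another: on the thick post first the wide stepped steel flange (its hub staying upward), then the large grinding wheel, then the steel collar; on the slim post the small grinding wheel, then the small steel spacer. The wheels are brittle, so lower them down the posts close to their seats before letting go.

Things in the scene. Friction and masses are not known exactly. Their poses are not given: they have to be found in the camera images.
- thick_stand_seat (a point): Thick-post stand: green round base 90 mm across and 12 mm thick, fixed to the bench, with one upright bare-steel post in its middle, 26 mm in diameter, whose top is 70 mm above the bench (the last 9 mm taper to a blunt cone). This point is the middle of the base's upper face, at the foot of the post, 12 mm above the bench; z points up along the post
- slim_stand_seat (a point): Slim-post stand: green round base 90 mm across and 12 mm thick, fixed to the bench, with one upright bare-steel post in its middle, 12 mm in diameter, whose top is 50 mm above the bench (the last 9 mm taper to a blunt cone). This point is the middle of the base's upper face, at the foot of the post, 12 mm above the bench; z points up along the post
- flange_center (a point): Flange: the widest steel ring, 64 mm outside diameter, hole 36 mm, 18 mm high in all: a 14 mm high rim, and on top of it a 4 mm high hub 48 mm across. About 0.28 kg. It lies flat on the bench at the start. This point is its centre, half-way up on the axis of the hole; z is the axis, pointing up. Round: may be gripped from above across any diameter of its outside.
- big_wheel_center (a point): Large grinding wheel: whitish ceramic ring, 60 mm outside diameter, hole 36 mm, 24 mm high. About 0.11 kg. It lies flat on the bench at the start. This point is its centre, half-way up on the axis of the hole; z is the axis, pointing up. Round: may be gripped from above across any diameter of its outside.
- collar_center (a point): Collar: thin-walled steel ring, 52 mm outside diameter, hole 36 mm, 18 mm high, no step. About 0.16 kg. It lies flat on the bench at the start. This point is its centre, half-way up on the axis of the hole; z is the axis, pointing up. Round: may be gripped from above across any diameter of its outside.
- small_wheel_center (a point): Small grinding wheel: whitish ceramic ring, 48 mm outside diameter, hole 22 mm, 22 mm high. About 0.07 kg. It lies flat on the bench at the start. This point is its centre, half-way up on the axis of the hole; z is the axis, pointing up. Round: may be gripped from above across any diameter of its outside.
- small_ring_center (a point): Small spacer: the smallest steel ring, 36 mm outside diameter, hole 22 mm, 16 mm high. About 0.08 kg. It lies flat on the bench at the start. This point is its centre, half-way up on the axis of the hole; z is the axis, pointing up. Round: may be gripped from above across any diameter of its outside.
Things that resemble listed ones, but are neither listed nor needed, are in the scene too. Leave any orange look-alike of the part that bears collar_center alone. Leave any yellow look-alike of the part that bears small_wheel_center alone.

How it is judged:
At the end, for the whole second after the job is handed in: Thick-post stand, from the base up: flange (hub up), large wheel, collar; slim-post stand: small wheel, small spacer. Each is centred on its post within 9 mm, within 4 mm of its proper height in the stack, tilted under 0.12 rad (7 degrees), released and at rest (under 20 mm/s) (horizontal distance between each of flange_center, big_wheel_center, collar_center and thick_stand_seat below 0.009 m and z of flange_center in the frame of thick_stand_seat between 0.005 and 0.013 m and angle between each of flange_center, big_wheel_center, collar_center, small_wheel_center, small_ring_center's own z axis and vertical below 0.12 rad and linear speed of each of flange, big_wheel, collar, small_wheel, small_ring below 0.02 m/s and z of big_wheel_center in the frame of thick_stand_seat between 0.026 and 0.034 m and z of collar_center in the frame of thick_stand_seat between 0.047 and 0.055 m and horizontal distance between each of small_wheel_center, small_ring_center and slim_stand_seat below 0.009 m and z of small_wheel_center in the frame of slim_stand_seat between 0.007 and 0.015 m and z of small_ring_center in the frame of slim_stand_seat between 0.026 and 0.034 m); the robot touches nothing.
It fails at once if the large grinding wheel is let go over its post more than 25 mm above its place in the stack (dropped) (horizontal distance between big_wheel_center and thick_stand_seat below 0.04 m and z of big_wheel_center in the frame of thick_stand_seat above 0.055 m and contact force between big_wheel and the fingers below 0.05 N).
It fails at once if the small grinding wheel is let go over its post more than 25 mm above its place in the stack (dropped) (horizontal distance between small_wheel_center and slim_stand_seat below 0.04 m and z of small_wheel_center in the frame of slim_stand_seat above 0.036 m and contact force between small_wheel and the fingers below 0.05 N).
It also fails if it takes over 131 s, if anything falls off the work surface, if the arm or the gripper's body presses on something with over 40 N, if the wrist force passes 120 N, or if a joint passes its speed limit or range.

## Working session

There is one attempt and no reset: what is moved stays moved. The work goes in short steps, Python scripts to look and compute and a tool call to move; the robot and the scene stay as the last step left them, time stands still between calls to the robot, and variables do not carry over. Pictures are saved under pics/ and viewed, and the job is handed in when it is done.

Besides the shell and the picture viewer there is one more tool, called after "Request:" by a JSON object that holds its "op" and its "data", one argument or row to a line. play_rows: Moves the arm, as the interface text tells. Its arguments: {"type":"object","properties":{"commands":{"type":"array"},"claw":{"type":"number"},"force":{"type":"number"}},"required":["commands"]}

```bash
mkdir -p pics
python3 - <<'E'
from station import sensors, read_camera, bot
import cv2,numpy as np
print(sensors.get_obs())
for n in("scene","top"):
    c=read_camera(n);cv2.imwrite(f"pics/{n}0.png",c["frame"]);np.savez(f"{n}0.npz",**c)
    print(n,c["fx"],c["fy"],c["cx"],c["cy"],c["rvec"],c["tvec"])
E
```

```text
{'t': 0.0, 'q': array([-1.28409151,  0.47779906,  0.02232679,  1.55647959, -0.01147727,
        1.10927145, -0.08309368]), 'joint_vel': array([-6.80331760e-04,  5.02987039e-05, -6.29936263e-05,  4.36572720e-04,
        7.14545286e-05, -2.30849253e-04,  1.73781187e-04]), 'joint_torque': array([ 7.23939247e-04, -5.96455371e+01,  1.60813451e+00, -2.81186950e+01,
        1.24637739e-02,  9.44473461e-03,  1.08074795e-05]), 'eef_pos': array([0.25950438, 0.62281729, 0.40371399]), 'tool_rot': array([-1.04941471e-04,  1.96098607e-01,  9.80583755e-01, -9.08634090e-04]), 'contact_force': array([-0.25940126, -0.13811453, -0.04873251]), 'torque': array([-0.01069366,  0.02880773,  0.0382027 ]), 'gripper_width': 0.9982453994246442}
scene 422.6021801887805 422.6021801887805 280.786456323316 212.2853098651153 [ 1.43150954  2.08830444 -0.89178968] [ 0.15929227 -0.30776373  1.27875201]
top 440.30030079647435 440.30030079647435 279.31447018779863 202.5331927279045 [ 2.11390485 -2.16522073  0.17149023] [0.04146782 0.51251148 1.11935443]
```

View pics/scene0.png

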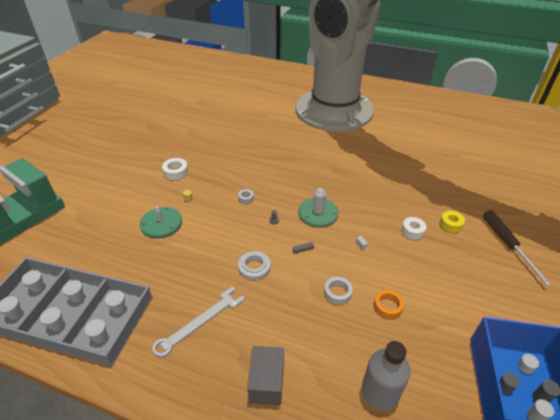

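View pics/top0.png

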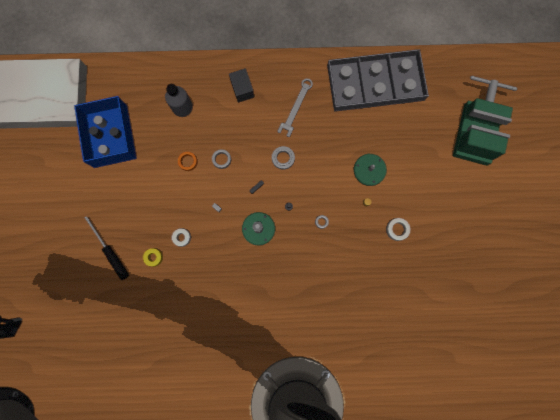

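```bash
cat > h.py <<'E'
import cv2,numpy as np
def world(c):
    R=cv2.Rodrigues(np.array(c["rvec"]))[0]; t=np.array(c["tvec"]).ravel()
    d=c["depth"];v,u=np.indices(d.shape)
    P=np.stack([(u-c["cx"])/c["fx"]*d,(v-c["cy"])/c["fy"]*d,d],-1)
    W=(P-t)@R; W[d==0]=np.nan
    return W
def proj(c,p):
    K=np.array([[c["fx"],0,c["cx"]],[0,c["fy"],c["cy"]],[0,0,1.]])
    return cv2.projectPoints(np.array([p],float),np.array(c["rvec"]),np.array(c["tvec"]),K,None)[0].ravel()
def circ(X):
    h=cv2.convexHull((X*1e3).astype(np.float32))
    (a,b),r=cv2.minEnclosingCircle(h); return a/1e3,b/1e3,r/1e3
E
python3 - <<'E'
from h import *
T=dict(np.load("top0.npz"));S=dict(np.load("scene0.npz"))
WT,WS=world(T),world(S)
seeds=dict(flange=((283,157),18,.032),bigw=((399,229),24,.030),collar=((221,158),18,.026),smallw=((181,238),22,.024),ring=((322,222),16,.018),orange=((187,161),18,.026),yellow=((152,257),22,.024),thick=((258,228),12,.045),slim=((371,169),12,.045))
for n,((u,v),h,r) in seeds.items():
    h/=1e3
    w=WT[v-14:v+15,u-14:u+15].reshape(-1,3);w=w[np.isfinite(w[:,0])]; w=w[w[:,2]>h/2]
    c0=np.median(w[:,:2],0) 
    for nm,W in(("top",WT),("scene",WS)):
        w=W.reshape(-1,3); m=np.hypot(*(w[:,:2]-c0).T)<r+.012
        q=w[m&(w[:,2]>.006)]
        f=q[abs(q[:,2]-h)<.003]
        print(n,nm,"n",len(q),len(f),"ztop",np.percentile(q[:,2],[50,95]).round(4),"cen",f[:,:2].mean(0).round(4),"mec",np.round(circ(f[:,:2]),4) if len(f)>3 else None, "zf",np.median(f[:,2]).round(4))
        if n in("thick","slim"):
            g=q[q[:,2]>.035];print("  post",len(g),g.mean(0).round(4) if len(g) else 0,q[:,2].max())
for c,n in((T,"top"),(S,"scene")):
    f=c["frame"]
    b=f[130:275,130:420] if n=="top" else f[145:325,130:480]
    cv2.imwrite(f"pics/crop_{n}.png",cv2.resize(b,None,fx=790/b.shape[1],fy=790/b.shape[1],interpolation=cv2.INTER_CUBIC))
E
```

```text
flange top n 301 119 ztop [0.014  0.0191] cen [0.6419 0.0166] mec [0.6432 0.0151 0.0314] zf 0.0169
flange scene n 600 326 ztop [0.0154 0.02  ] cen [0.6478 0.0206] mec [0.6454 0.0195 0.0318] zf 0.0173
bigw top n 308 205 ztop [0.0227 0.0268] cen [ 0.4387 -0.2856] mec [ 0.4386 -0.2854  0.0297] zf 0.0234
bigw scene n 412 213 ztop [0.0218 0.0263] cen [ 0.4419 -0.2813] mec [ 0.4404 -0.2844  0.0321] zf 0.0246
collar top n 166 111 ztop [0.0164 0.02  ] cen [0.644 0.185] mec [0.6436 0.1856 0.0259] zf 0.0172
collar scene n 445 293 ztop [0.0178 0.0208] cen [0.6468 0.1897] mec [0.6444 0.1886 0.0269] zf 0.0188
smallw top n 230 157 ztop [0.0205 0.0245] cen [0.4316 0.2938] mec [0.4309 0.2927 0.0237] zf 0.0211
smallw scene n 397 235 ztop [0.0219 0.0251] cen [0.4336 0.2968] mec [0.4326 0.2946 0.0254] zf 0.0229
ring top n 90 65 ztop [0.0146 0.0182] cen [ 0.465  -0.0829] mec [ 0.4639 -0.0831  0.0176] zf 0.0156
ring scene n 163 98 ztop [0.015  0.0188] cen [ 0.4666 -0.0794] mec [ 0.4653 -0.0811  0.0188] zf 0.0165
orange top n 169 109 ztop [0.0161 0.0198] cen [0.6392 0.2785] mec [0.6393 0.2783 0.0263] zf 0
[... 231 characters left out ...]
op [0.0217 0.0247] cen [0.3823 0.3711] mec [0.3808 0.3714 0.0248] zf 0.023
thick top n 856 571 ztop [0.0113 0.0644] cen [0.4499 0.087 ] mec [0.4503 0.0872 0.0447] zf 0.0114
  post 85 [0.4489 0.0864 0.0637] 0.07295477938198171
thick scene n 1020 675 ztop [0.0135 0.0659] cen [0.4596 0.0924] mec [0.4521 0.0909 0.045 ] zf 0.0129
  post 195 [0.458  0.0922 0.0563] 0.07283585746947017
slim top n 816 621 ztop [0.0113 0.0162] cen [ 0.6052 -0.2205] mec [ 0.605  -0.2211  0.0451] zf 0.0115
  post 18 [ 0.6046 -0.2201  0.0439] 0.053149177883445295
slim scene n 1012 850 ztop [0.0131 0.0293] cen [ 0.6116 -0.2148] mec [ 0.607  -0.2175  0.046 ] zf 0.0129
  post 42 [ 0.6088 -0.2163  0.0439] 0.05171695128595246
```

View pics/crop_scene.png

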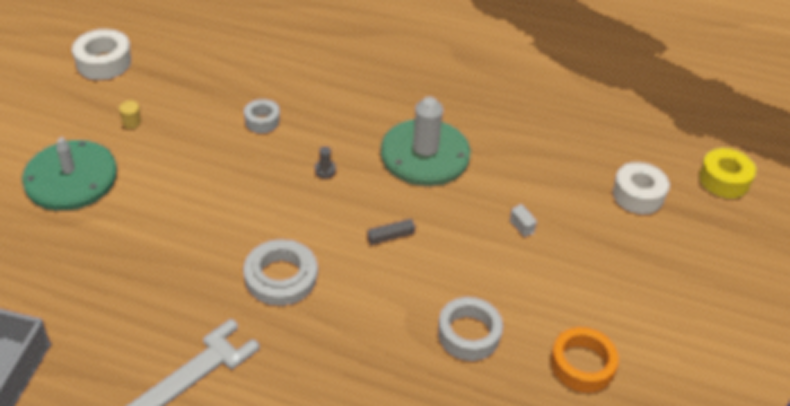

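View pics/crop_top.png

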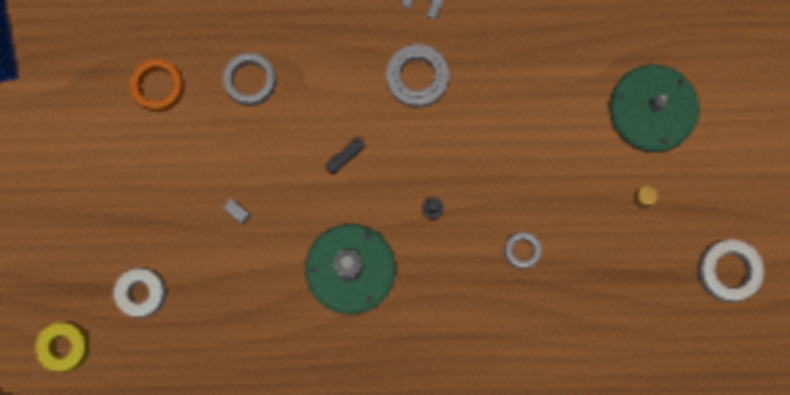

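The lookalike pairs, in top-view pixels:
- **Collar or orange ring:** (221,158) is grey steel and (187,161) is orange. The grey one is the collar, confirmed in the crop.
- **Small wheel or yellow ring:** (181,238) is white and (152,257) is yellow. The white one is the wheel.

The other parts are the stepped flange (283,157), the big white wheel (399,229), the small ring (322,222), the thick stand (258,228) and the slim stand (371,169). I'll start with the small wheel.

Request:
{"op": "play_rows", "data": {
  "commands": [
    [0,0,0,-7.54],
    [0,0,0,-7.54],
    [0,0,0,-7.54],
    [-0.0172,-0.033,0.0124,0],
    [-0.0172,-0.033,0.0124,0],
    [-0.0172,-0.033,0.0124,0],
    [-0.0172,-0.033,0.0124,0],
    [-0.0172,-0.033,0.0124,0],
    [-0.0172,-0.033,0.0124,0],
    [-0.0172,-0.033,0.0124,0],
    [-0.0172,-0.033,0.0124,0],
    [-0.0172,-0.033,0.0124,0],
    [-0.0172,-0.033,0.0124,0],
    [0,0,0,0],
    [0,0,0,0],
    [0,0,0,0]
  ],
  "claw": 0.07,
  "force": 40
}}

```text
t: 1.7
eef_pos: [0.4312, 0.2942, 0.2809]
tool_rot: [-0.0, -0.001, 1.0, 0.0]
contact_force: [0.1, -0.0, 0.2]
gripper_width: 0.817
```

Request:
{"op": "play_rows", "data": {
  "commands": [
    [0,0,0.03,0],
    [0,0,0.03,0],
    [0,0,0.025,0],
    [0,0,0.012,0],
    [0,0,0.009,0],
    [0,0,0.003,0],
    [0,0,0,0],
    [0,0,0,0]
  ]
}}

```text
t: 2.5
eef_pos: [0.432, 0.2934, 0.1726]
tool_rot: [0.001, 0.0, 1.0, 0.001]
contact_force: [0.6, -0.4, 0.1]
gripper_width: 0.818
```

Request:
{"op": "play_rows", "data": {
  "commands": [
    [0,0,0,0],
    [0,0,0,0],
    [0,0,0,0],
    [0,0,0,0],
    [0,0,0,0],
    [0,0,0,0],
    [0,0,0,0],
    [0,0,0,0]
  ],
  "claw": 0.04,
  "force": 40
}}

```text
t: 3.3
eef_pos: [0.4319, 0.2934, 0.1728]
tool_rot: [0.001, -0.0, 1.0, 0.0]
contact_force: [-1.3, -0.6, 7.0]
gripper_width: 0.55
```

```bash
cat > look.py <<'E'
import sys
from station import sensors, read_camera
from h import *
tag=sys.argv[1]; x,y,z=map(float,sys.argv[2:5])
out=[]
for n in("scene","top"):
    c=read_camera(n);np.savez(f"{n}_l.npz",**c);u,v=proj(c,(x,y,z)).round().astype(int)
    u=np.clip(u,45,514);v=np.clip(v,45,374)
    out.append(cv2.resize(c["frame"][v-45:v+45,u-45:u+45],(390,390),interpolation=cv2.INTER_CUBIC))
cv2.imwrite(f"pics/{tag}.png",np.hstack(out))
E
python3 look.py grip1 .432 .294 .05
```

```text
(no output)
```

View pics/grip1.png

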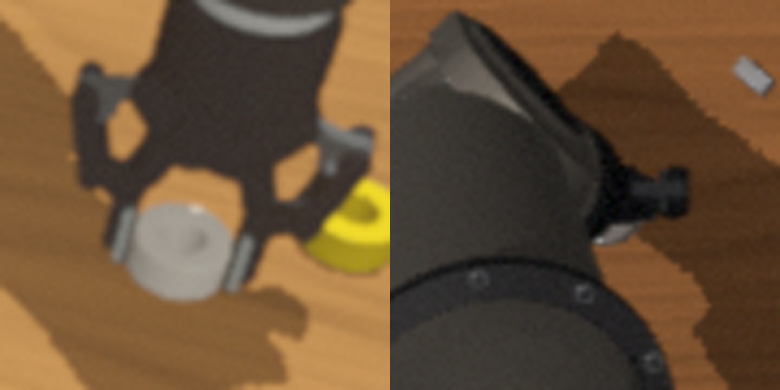

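Request:
{"op": "play_rows", "data": {
  "commands": [
    [0,0,-0.008,0],
    [0,0,-0.02,0],
    [0,0,-0.03,0],
    [0,0,-0.03,0],
    [0,0,-0.03,0],
    [0,0,0,0],
    [0,0,0,0]
  ]
}}

```text
t: 4.1
eef_pos: [0.4316, 0.293, 0.2906]
tool_rot: [0.001, 0.0, 1.0, 0.001]
contact_force: [-0.6, 0.1, -1.0]
gripper_width: 0.553
```

Request:
{"op": "play_rows", "data": {
  "commands": [
    [-0.006,-0.018,0,0],
    [-0.0112,-0.033,0,0],
    [-0.0112,-0.033,0,0],
    [-0.0112,-0.033,0,0],
    [-0.0112,-0.033,0,0],
    [-0.0112,-0.033,0,0],
    [-0.0112,-0.033,0,0],
    [-0.0112,-0.033,0,0],
    [-0.0112,-0.033,0,0],
    [-0.0112,-0.033,0,0],
    [-0.0112,-0.033,0,0],
    [-0.0112,-0.033,0,0],
    [-0.0112,-0.033,0,0],
    [-0.0112,-0.033,0,0],
    [-0.0112,-0.033,0,0],
    [-0.0112,-0.033,0,0],
    [0,0,0,0],
    [0,0,0,0],
    [0,0,0,0]
  ]
}}

```text
t: 6.0
eef_pos: [0.6052, -0.2185, 0.2885]
tool_rot: [-0.001, -0.001, 1.0, 0.001]
contact_force: [0.7, -0.3, -0.8]
gripper_width: 0.552
```

```bash
python3 look.py over1 .606 -.219 .08
```

```text
(no output)
```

View pics/over1.png

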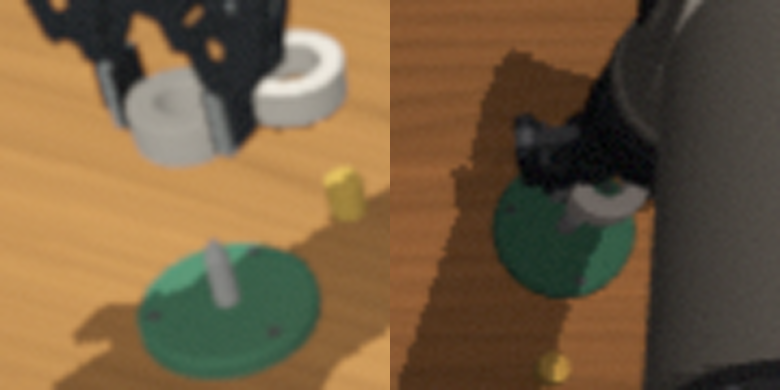

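Request:
{"op": "play_rows", "data": {
  "commands": [
    [-0.0008,-0.0008,0.02,0],
    [0,0,0.02,0],
    [0,0,0.01,0],
    [0,0,0.01,0],
    [0,0,0.01,0],
    [0,0,0.005,0],
    [0,0,0,0],
    [0,0,0,0]
  ]
}}

```text
t: 6.9
eef_pos: [0.6066, -0.2208, 0.215]
tool_rot: [0.0, 0.0, 1.0, -0.0]
contact_force: [-0.3, 0.4, -1.3]
gripper_width: 0.551
```

```bash
python3 look.py over1b .606 -.219 .05
```

```text
(no output)
```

View pics/over1b.png

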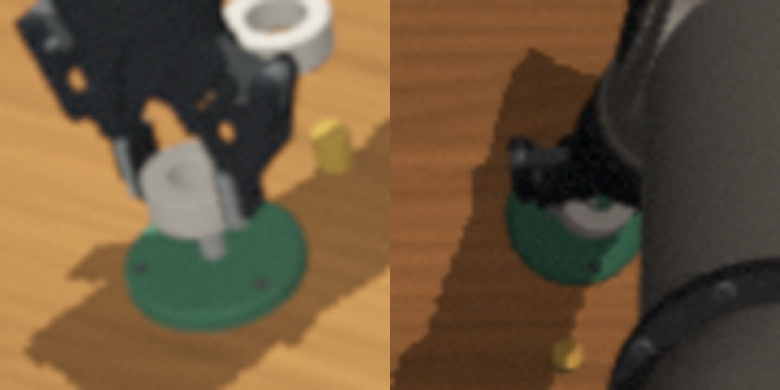

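Request:
{"op": "play_rows", "data": {
  "commands": [
    [0,0.001,0.01,0],
    [0,0,0.01,0],
    [0,0,0.006,0],
    [0,0,0.002,0],
    [0,0,0,0],
    [0,0,0,0]
  ]
}}

```text
t: 7.6
eef_pos: [0.6065, -0.2198, 0.1868]
tool_rot: [0.0, 0.0, 1.0, -0.0]
contact_force: [-0.8, 0.7, -0.4]
gripper_width: 0.55
```

Request:
{"op": "play_rows", "data": {
  "commands": [
    [0,0,0.0015,0],
    [0,0,0,0]
  ]
}}

```text
t: 7.8
eef_pos: [0.6065, -0.2197, 0.1853]
tool_rot: [0.0, -0.0, 1.0, -0.0]
contact_force: [-0.8, 0.8, -0.9]
gripper_width: 0.555
```

Request:
{"op": "play_rows", "data": {
  "commands": [
    [0,0,0,0],
    [0,0,0,0],
    [0,0,0,0],
    [0,0,0,0],
    [0,0,0,0]
  ],
  "claw": 0.068
}}

```text
t: 8.3
eef_pos: [0.6064, -0.2197, 0.1852]
tool_rot: [0.0, 0.0, 1.0, 0.0]
contact_force: [0.2, -1.0, 0.1]
gripper_width: 0.793
```

Request:
{"op": "play_rows", "data": {
  "commands": [
    [0,0,-0.01,0],
    [0,0,-0.02,0],
    [0,0,-0.03,0],
    [0,0,-0.04,0],
    [0,0,0,0],
    [0,0,0,0]
  ]
}}

```text
t: 8.9
eef_pos: [0.6068, -0.2199, 0.287]
tool_rot: [0.002, 0.0, 1.0, -0.0]
contact_force: [-0.0, -0.1, -0.7]
gripper_width: 0.796
```

```bash
python3 look.py rel1 .606 -.219 .03
```

```text
(no output)
```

View pics/rel1.png

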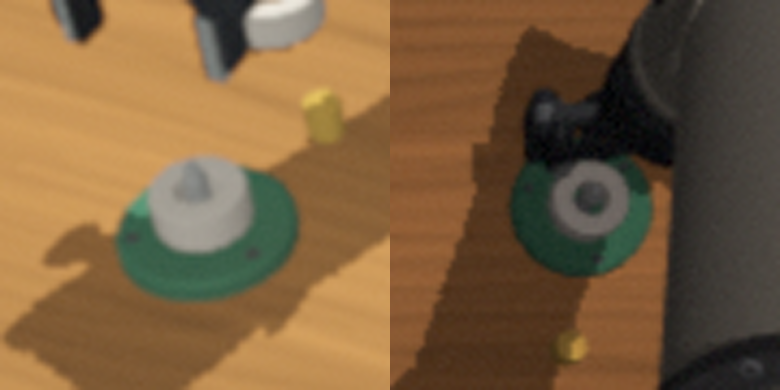

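The small wheel is seated flat on the slim post. Next is the small spacer.

Request:
{"op": "play_rows", "data": {
  "commands": [
    [0.0178,0.0172,0,0],
    [0.0178,0.0172,0,0],
    [0.0178,0.0172,0,0],
    [0.0178,0.0172,0,0],
    [0.0178,0.0172,0,0],
    [0.0178,0.0172,0,0],
    [0.0178,0.0172,0,0],
    [0.0178,0.0172,0,0],
    [0,0,0.03,0],
    [0,0,0.03,0],
    [0,0,0,0],
    [0,0,0,0],
    [0,0,0,0]
  ],
  "claw": 0.06
}}

```text
t: 10.3
eef_pos: [0.4644, -0.0823, 0.2259]
tool_rot: [0.0, 0.0, 1.0, -0.0]
contact_force: [-0.6, -0.1, -0.6]
gripper_width: 0.699
```

Request:
{"op": "play_rows", "data": {
  "commands": [
    [0,0,0.02,0],
    [0,0,0.02,0],
    [0,0,0.008,0],
    [0,0,0.003,0],
    [0,0,0,0],
    [0,0,0,0]
  ]
}}

```text
t: 10.9
eef_pos: [0.4644, -0.0822, 0.175]
tool_rot: [0.001, 0.0, 1.0, -0.0]
contact_force: [0.9, 0.9, 0.5]
gripper_width: 0.707
```

Request:
{"op": "play_rows", "data": {
  "commands": [
    [0,0,0,0],
    [0,0,0,0],
    [0,0,0,0],
    [0,0,0,0],
    [0,0,0,0],
    [0,0,0,0],
    [0,0,0,0],
    [0,0,0,0]
  ],
  "claw": 0.028,
  "force": 40
}}

```text
t: 11.7
eef_pos: [0.4643, -0.0821, 0.1751]
tool_rot: [0.001, 0.0, 1.0, 0.0]
contact_force: [-1.5, 0.6, 9.0]
gripper_width: 0.399
```

Request:
{"op": "play_rows", "data": {
  "commands": [
    [0,0,-0.01,0],
    [0,0,-0.02,0],
    [0,0,-0.03,0],
    [0,0,-0.03,0],
    [0,0,-0.02,0],
    [0,0,0,0],
    [0,0,0,0]
  ]
}}

```text
t: 12.4
eef_pos: [0.4638, -0.0821, 0.2846]
tool_rot: [0.001, -0.0, 1.0, 0.0]
contact_force: [-0.6, 0.1, -0.8]
gripper_width: 0.404
```

```bash
python3 look.py ring .465 -.082 .12
```

```text
(no output)
```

View pics/ring.png

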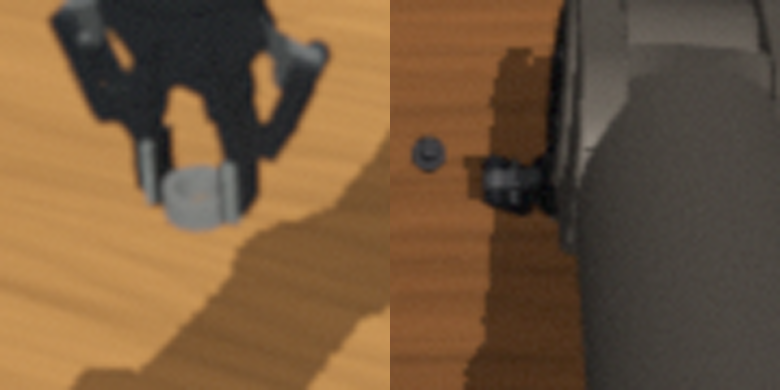

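Request:
{"op": "play_rows", "data": {
  "commands": [
    [-0.0178,-0.0172,0,0],
    [-0.0178,-0.0172,0,0],
    [-0.0178,-0.0172,0,0],
    [-0.0178,-0.0172,0,0],
    [-0.0178,-0.0172,0,0],
    [-0.0178,-0.0172,0,0],
    [-0.0178,-0.0172,0,0],
    [-0.0178,-0.0168,0,0],
    [0,0,0.01,0],
    [0,0,0.01,0],
    [0,0,0.01,0],
    [0,0,0,0],
    [0,0,0,0],
    [0,0,0,0]
  ]
}}

```text
t: 13.9
eef_pos: [0.6064, -0.219, 0.2546]
tool_rot: [0.0, -0.0, 1.0, -0.0]
contact_force: [-0.4, 0.6, -0.4]
gripper_width: 0.401
```

```bash
python3 look.py ring2 .606 -.219 .05
```

```text
(no output)
```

View pics/ring2.png

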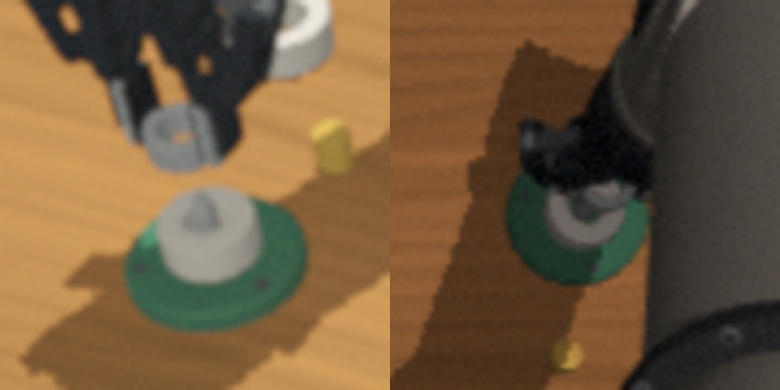

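Request:
{"op": "play_rows", "data": {
  "commands": [
    [0,0,0.008,0],
    [0,0,0.008,0],
    [0,0,0.008,0],
    [0,0,0.008,0],
    [0,0,0.008,0],
    [0,0,0.004,0],
    [0,0,0,0],
    [0,0,0,0]
  ]
}}

```text
t: 14.8
eef_pos: [0.6064, -0.2194, 0.21]
tool_rot: [0.0, 0.0, 1.0, -0.0]
contact_force: [0.1, -0.8, -0.0]
gripper_width: 0.402
```

Request:
{"op": "play_rows", "data": {
  "commands": [
    [0,0,0,0],
    [0,0,0,0],
    [0,0,0,0],
    [0,0,0,0],
    [0,0,0,0]
  ],
  "claw": 0.055
}}

```text
t: 15.3
eef_pos: [0.6064, -0.2193, 0.2103]
tool_rot: [0.0, 0.0, 1.0, -0.0]
contact_force: [-0.9, 0.2, 0.4]
gripper_width: 0.643
```

Request:
{"op": "play_rows", "data": {
  "commands": [
    [0,0,-0.01,0],
    [0,0,-0.02,0],
    [0,0,-0.03,0],
    [0,0,-0.03,0],
    [0,0,0,0],
    [0,0,0,0]
  ]
}}

```text
t: 15.9
eef_pos: [0.6066, -0.2194, 0.3016]
tool_rot: [0.001, 0.0, 1.0, -0.0]
contact_force: [-0.9, 0.4, -0.4]
gripper_width: 0.643
```

```bash
python3 look.py ring3 .606 -.219 .04
```

```text
(no output)
```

View pics/ring3.png

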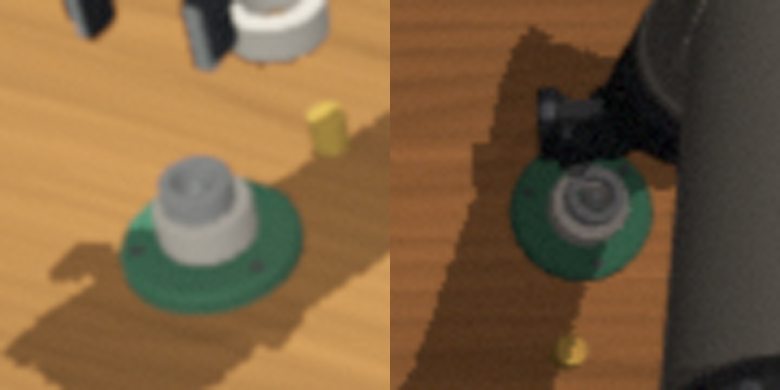

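The slim post is done. Next is the flange.

Request:
{"op": "play_rows", "data": {
  "commands": [
    [-0.0038,0.0237,0,0],
    [-0.0038,0.0237,0,0],
    [-0.0038,0.0237,0,0],
    [-0.0038,0.0237,0,0],
    [-0.0038,0.0237,0,0],
    [-0.0038,0.0237,0,0],
    [-0.0038,0.0237,0,0],
    [-0.0038,0.0237,0,0],
    [-0.0038,0.0237,0,0],
    [-0.0038,0.0237,0,0],
    [0,0,0.03,0],
    [0,0,0.03,0],
    [0,0,0.015,0],
    [0,0,0,0],
    [0,0,0,0],
    [0,0,0,0]
  ],
  "claw": 0.082,
  "force": 60
}}

```text
t: 17.6
eef_pos: [0.6451, 0.0174, 0.2266]
tool_rot: [0.001, 0.0, 1.0, 0.0]
contact_force: [0.7, -0.6, 0.2]
gripper_width: 0.96
```

Request:
{"op": "play_rows", "data": {
  "commands": [
    [0.0008,0,0.02,0],
    [0,0,0.02,0],
    [0,0,0.01,0],
    [0,0,0.0055,0],
    [0,0,0,0],
    [0,0,0,0]
  ]
}}

```text
t: 18.2
eef_pos: [0.6441, 0.0177, 0.1706]
tool_rot: [0.001, 0.0, 1.0, 0.0]
contact_force: [0.3, 0.8, -0.1]
gripper_width: 0.959
```

Request:
{"op": "play_rows", "data": {
  "commands": [
    [0,0,0,0],
    [0,0,0,0],
    [0,0,0,0],
    [0,0,0,0],
    [0,0,0,0],
    [0,0,0,0],
    [0,0,0,0]
  ],
  "claw": 0.055,
  "force": 60
}}

```text
t: 18.9
eef_pos: [0.6441, 0.0178, 0.1716]
tool_rot: [0.001, 0.0, 1.0, 0.0]
contact_force: [-2.8, 0.7, 9.5]
gripper_width: 0.724
```

```bash
python3 look.py fl1 .644 .017 .03
```

```text
(no output)
```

View pics/fl1.png

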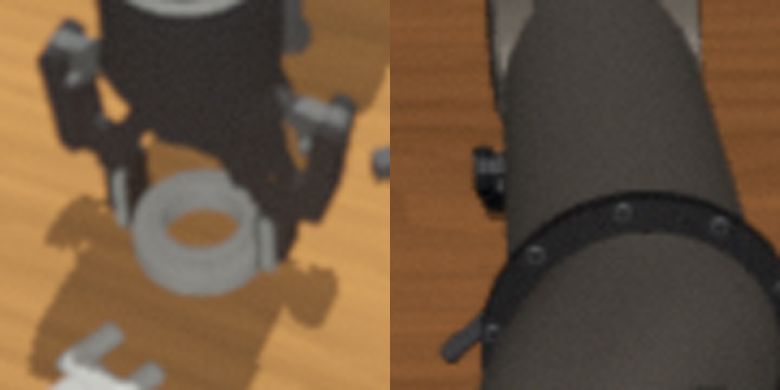

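Request:
{"op": "play_rows", "data": {
  "commands": [
    [0,0,-0.01,0],
    [0,0,-0.02,0],
    [0,0,-0.03,0],
    [0,0,-0.03,0],
    [0,0,-0.025,0],
    [0,0,0,0],
    [0,0,0,0]
  ]
}}

```text
t: 19.7
eef_pos: [0.6433, 0.0177, 0.2848]
tool_rot: [0.0, -0.0, 1.0, 0.0]
contact_force: [-0.4, 0.3, -3.5]
gripper_width: 0.724
```

```bash
python3 look.py fl2 .644 .017 .13
python3 - <<'E'
from h import *
S=dict(np.load("scene_l.npz"));W=world(S).reshape(-1,3)
m=np.hypot(W[:,0]-.644,W[:,1]-.017)<.045
q=W[m&(W[:,2]>.08)&(W[:,2]<.15)]
h,e=np.histogram(q[:,2],bins=24);print([(round(a,3),b) for a,b in zip(e,h)])
hsv=0
E
```

```text
[(np.float64(0.114), np.int64(7)), (np.float64(0.115), np.int64(23)), (np.float64(0.117), np.int64(27)), (np.float64(0.118), np.int64(25)), (np.float64(0.12), np.int64(36)), (np.float64(0.121), np.int64(37)), (np.float64(0.123), np.int64(34)), (np.float64(0.124), np.int64(47)), (np.float64(0.126), np.int64(85)), (np.float64(0.127), np.int64(156)), (np.float64(0.129), np.int64(102)), (np.float64(0.13), np.int64(101)), (np.float64(0.132), np.int64(92)), (np.float64(0.133), np.int64(25)), (np.float64(0.135), np.int64(11)), (np.float64(0.136), np.int64(15)), (np.float64(0.138), np.int64(8)), (np.float64(0.139), np.int64(13)), (np.float64(0.141), np.int64(16)), (np.float64(0.142), np.int64(11)), (np.float64(0.144), np.int64(15)), (np.float64(0.145), np.int64(8)), (np.float64(0.147), np.int64(13)), (np.float64(0.148), np.int64(17))]
```

View pics/fl2.png

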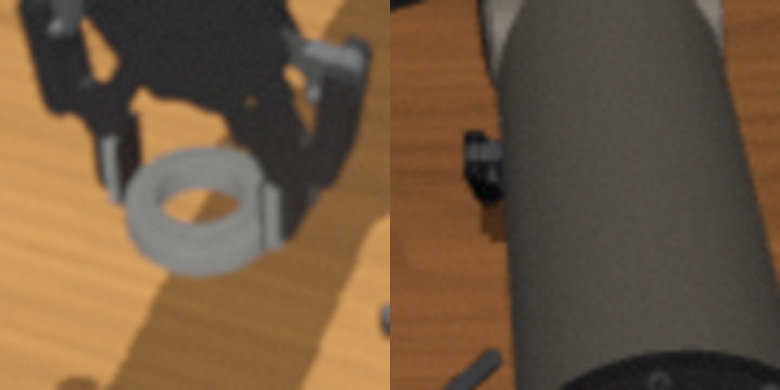

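Request:
{"op": "play_rows", "data": {
  "commands": [
    [0.01,0.004,0,0],
    [0.0182,0.0068,0,0],
    [0.0182,0.0068,0,0],
    [0.0182,0.0068,0,0],
    [0.0182,0.0068,0,0],
    [0.0182,0.0068,0,0],
    [0.0182,0.0068,0,0],
    [0.0182,0.0068,0,0],
    [0.0182,0.0068,0,0],
    [0.0182,0.0068,0,0],
    [0.0182,0.0063,0,0],
    [0,0,0.01,0],
    [0,0,0.01,0],
    [0,0,0,0],
    [0,0,0,0],
    [0,0,0,0]
  ]
}}

```text
t: 21.4
eef_pos: [0.4521, 0.089, 0.2647]
tool_rot: [0.0, 0.0, 1.0, -0.0]
contact_force: [0.3, 0.2, -3.0]
gripper_width: 0.722
```

```bash
python3 look.py fl3 .451 .089 .08
```

```text
(no output)
```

View pics/fl3.png

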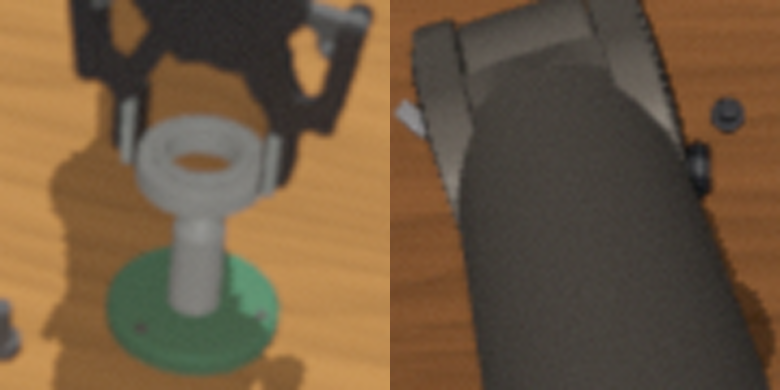

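Request:
{"op": "play_rows", "data": {
  "commands": [
    [0,0,0.008,0],
    [0,0,0.008,0],
    [0,0,0.008,0],
    [0,0,0.008,0],
    [0,0,0.008,0],
    [0,0,0,0],
    [0,0,0,0]
  ]
}}

```text
t: 22.2
eef_pos: [0.4516, 0.0892, 0.2244]
tool_rot: [-0.0, 0.0, 1.0, -0.0]
contact_force: [0.1, -0.2, -3.0]
gripper_width: 0.722
```

```bash
python3 look.py fl4 .451 .089 .05
```

```text
(no output)
```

View pics/fl4.png

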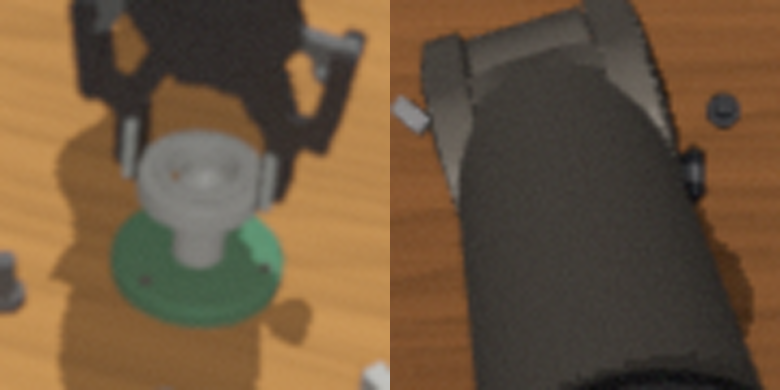

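Threaded with no contact force. I'll lower it the rest of the way.

Request:
{"op": "play_rows", "data": {
  "commands": [
    [0,0,0.008,0],
    [0,0,0.008,0],
    [0,0,0.008,0],
    [0,0,0.008,0],
    [0,0,0.004,0],
    [0,0,0.0025,0],
    [0,0,0,0],
    [0,0,0,0]
  ]
}}

```text
t: 23.1
eef_pos: [0.4517, 0.0892, 0.1863]
tool_rot: [0.0, 0.0, 1.0, 0.0]
contact_force: [-1.3, 0.1, -3.6]
gripper_width: 0.72
```

Request:
{"op": "play_rows", "data": {
  "commands": [
    [0,0,0.001,0],
    [0,0,0,0],
    [0,0,0,0],
    [0,0,0,0],
    [0,0,0,0],
    [0,0,0,0]
  ],
  "claw": 0.082
}}

```text
t: 23.7
eef_pos: [0.4516, 0.0892, 0.1853]
tool_rot: [0.0, 0.0, 1.0, 0.0]
contact_force: [0.4, -0.2, 0.3]
gripper_width: 0.96
```

Request:
{"op": "play_rows", "data": {
  "commands": [
    [0,0,-0.01,0],
    [0,0,-0.02,0],
    [0,0,-0.03,0],
    [0,0,-0.03,0],
    [0,0,-0.02,0],
    [0,0,0,0],
    [0,0,0,0]
  ]
}}

```text
t: 24.4
eef_pos: [0.4515, 0.0892, 0.2957]
tool_rot: [0.001, 0.0, 1.0, 0.0]
contact_force: [0.0, 0.3, -0.9]
gripper_width: 0.96
```

```bash
python3 look.py fl5 .451 .089 .04
```

```text
(no output)
```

View pics/fl5.png

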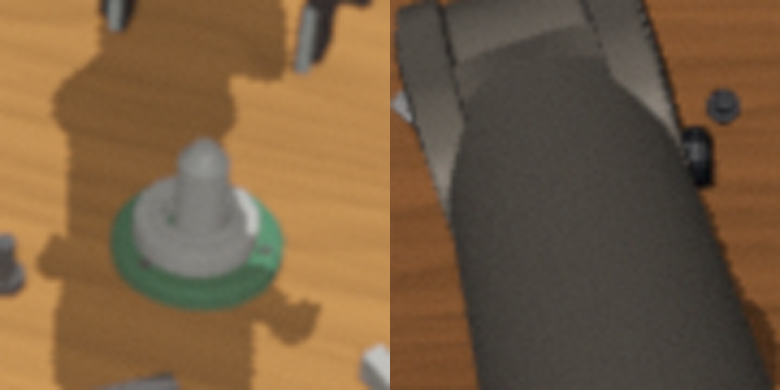

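Flange seated. Next is the large wheel.

Request:
{"op": "play_rows", "data": {
  "commands": [
    [0.001,-0.0312,0,0],
    [0.001,-0.0312,0,0],
    [0.001,-0.0312,0,0],
    [0.001,-0.0312,0,0],
    [0.001,-0.0312,0,0],
    [0.001,-0.0312,0,0],
    [0.001,-0.0312,0,0],
    [0.001,-0.0312,0,0],
    [0.001,-0.0312,0,0],
    [0.001,-0.0312,0,0],
    [0.001,-0.0312,0,0],
    [0.001,-0.0312,0,0],
    [0,0,0.03,0],
    [0,0,0.03,0],
    [0,0,0.01,0],
    [0,0,0,0],
    [0,0,0,0],
    [0,0,0,0]
  ],
  "claw": 0.08,
  "force": 40
}}

```text
t: 26.3
eef_pos: [0.4401, -0.2854, 0.2263]
tool_rot: [0.001, -0.0, 1.0, -0.0]
contact_force: [-0.2, 0.6, -0.2]
gripper_width: 0.939
```

Request:
{"op": "play_rows", "data": {
  "commands": [
    [0.0005,0.0005,0.02,0],
    [0,0,0.02,0],
    [0,0,0.008,0],
    [0,0,0.004,0],
    [0,0,0,0],
    [0,0,0,0]
  ]
}}

```text
t: 26.9
eef_pos: [0.4394, -0.2849, 0.174]
tool_rot: [0.001, 0.0, 1.0, -0.0]
contact_force: [0.3, -0.4, 1.0]
gripper_width: 0.938
```

Request:
{"op": "play_rows", "data": {
  "commands": [
    [0,0,0,0],
    [0,0,0,0],
    [0,0,0,0],
    [0,0,0,0],
    [0,0,0,0],
    [0,0,0,0],
    [0,0,0,0]
  ],
  "claw": 0.05,
  "force": 45
}}

```text
t: 27.6
eef_pos: [0.4394, -0.2849, 0.174]
tool_rot: [0.001, 0.0, 1.0, -0.0]
contact_force: [-1.4, 0.8, 6.1]
gripper_width: 0.677
```

Request:
{"op": "play_rows", "data": {
  "commands": [
    [0,0,-0.01,0],
    [0,0,-0.02,0],
    [0,0,-0.03,0],
    [0,0,-0.03,0],
    [0,0,-0.02,0],
    [0,0,0,0],
    [0,0,0,0]
  ]
}}

```text
t: 28.3
eef_pos: [0.439, -0.2846, 0.2836]
tool_rot: [0.0, -0.0, 1.0, -0.0]
contact_force: [-0.2, -0.0, -1.1]
gripper_width: 0.672
```

```bash
python3 look.py bw1 .44 -.285 .13
```

```text
(no output)
```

View pics/bw1.png

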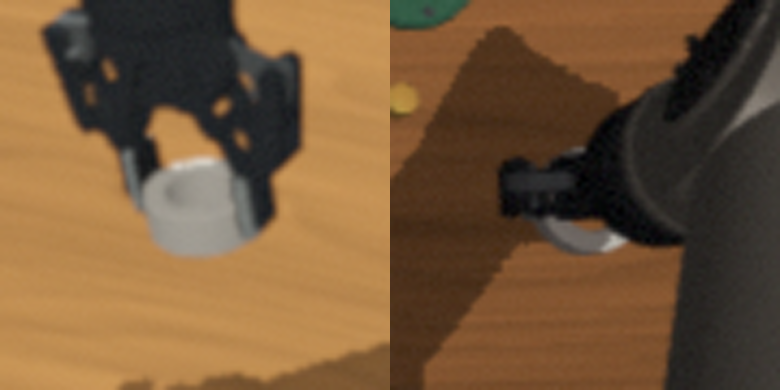

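Request:
{"op": "play_rows", "data": {
  "commands": [
    [-0.001,0.012,0,0],
    [-0.001,0.0278,0,0],
    [-0.001,0.0278,0,0],
    [-0.001,0.0278,0,0],
    [-0.001,0.0278,0,0],
    [-0.001,0.0278,0,0],
    [-0.001,0.0278,0,0],
    [-0.001,0.0278,0,0],
    [-0.001,0.0278,0,0],
    [-0.001,0.0278,0,0],
    [-0.001,0.0278,0,0],
    [-0.001,0.0278,0,0],
    [0,0.0278,0,0],
    [0,0.0278,0,0],
    [0,0,0.01,0],
    [0,0,0,0],
    [0,0,0,0],
    [0,0,0,0]
  ]
}}

```text
t: 30.2
eef_pos: [0.451, 0.0878, 0.2731]
tool_rot: [-0.0, 0.001, 1.0, -0.0]
contact_force: [0.3, -0.4, -1.3]
gripper_width: 0.672
```

```bash
python3 look.py bw2 .451 .089 .08
```

```text
(no output)
```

View pics/bw2.png

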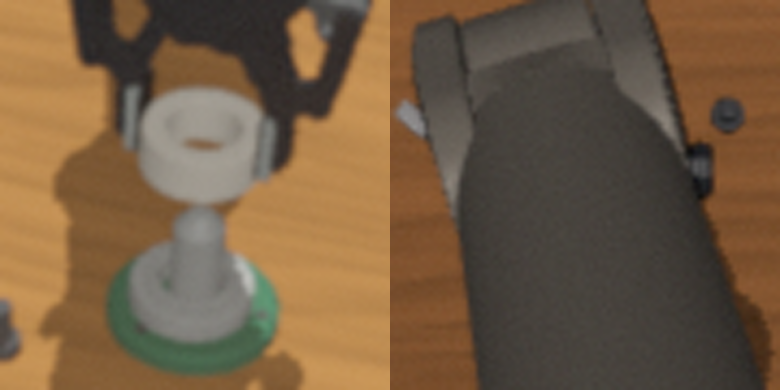

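Request:
{"op": "play_rows", "data": {
  "commands": [
    [0,0.001,0.008,0],
    [0,0,0.008,0],
    [0,0,0.008,0],
    [0,0,0.008,0],
    [0,0,0.008,0],
    [0,0,0,0],
    [0,0,0,0]
  ]
}}

```text
t: 31.0
eef_pos: [0.4511, 0.0897, 0.2329]
tool_rot: [-0.0, 0.0, 1.0, -0.0]
contact_force: [0.7, 0.1, -0.5]
gripper_width: 0.673
```

Request:
{"op": "play_rows", "data": {
  "commands": [
    [0,0,0.008,0],
    [0,0,0.008,0],
    [0,0,0.006,0],
    [0,0,0.004,0],
    [0,0,0.002,0],
    [0,0,0,0],
    [0,0,0,0]
  ]
}}

```text
t: 31.7
eef_pos: [0.4512, 0.0897, 0.2053]
tool_rot: [0.0, 0.0, 1.0, 0.0]
contact_force: [-0.0, 0.1, -1.8]
gripper_width: 0.674
```

Request:
{"op": "play_rows", "data": {
  "commands": [
    [0,0,0.001,0],
    [0,0,0,0],
    [0,0,0,0]
  ]
}}

```text
t: 32.0
eef_pos: [0.4511, 0.0897, 0.2043]
tool_rot: [0.0, 0.0, 1.0, 0.0]
contact_force: [1.1, -0.1, -1.5]
gripper_width: 0.676
```

Request:
{"op": "play_rows", "data": {
  "commands": [
    [0,0,0,0],
    [0,0,0,0],
    [0,0,0,0],
    [0,0,0,0],
    [0,0,0,0]
  ],
  "claw": 0.08
}}

```text
t: 32.5
eef_pos: [0.4511, 0.0897, 0.2042]
tool_rot: [0.0, 0.0, 1.0, 0.0]
contact_force: [-0.2, -0.6, -0.0]
gripper_width: 0.937
```

Request:
{"op": "play_rows", "data": {
  "commands": [
    [0,0,-0.01,0],
    [0,0,-0.02,0],
    [0,0,-0.03,0],
    [0,0,-0.03,0],
    [0,0,0,0],
    [0,0,0,0]
  ]
}}

```text
t: 33.1
eef_pos: [0.4512, 0.0897, 0.2952]
tool_rot: [0.001, 0.0, 1.0, 0.0]
contact_force: [-0.4, 0.3, 0.2]
gripper_width: 0.936
```

```bash
python3 look.py bw3 .451 .089 .05
```

```text
(no output)
```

View pics/bw3.png

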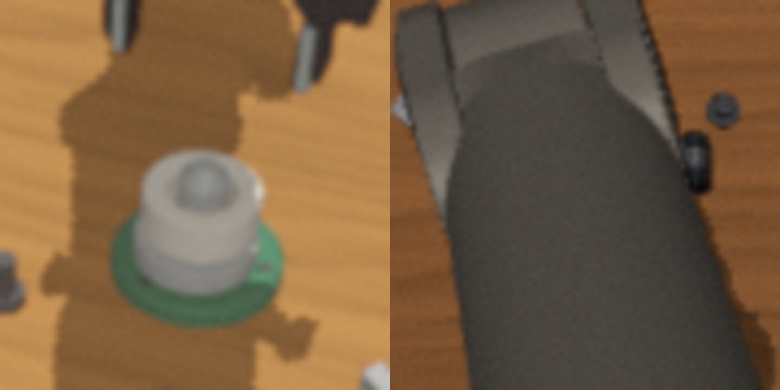

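Large wheel seated. Last is the grey collar.

Request:
{"op": "play_rows", "data": {
  "commands": [
    [-0.0193,0.0097,0,0],
    [-0.0193,0.0097,0,0],
    [-0.0193,0.0097,0,0],
    [-0.0193,0.0097,0,0],
    [-0.0193,0.0097,0,0],
    [-0.0193,0.0097,0,0],
    [-0.0193,0.0097,0,0],
    [-0.0193,0.0097,0,0],
    [-0.0193,0.0097,0,0],
    [-0.0193,0.0097,0,0],
    [0,0,0.03,0],
    [0,0,0.03,0],
    [0,0,0.01,0],
    [0,0,0,0],
    [0,0,0,0],
    [0,0,0,0]
  ],
  "claw": 0.07
}}

```text
t: 34.8
eef_pos: [0.6448, 0.1868, 0.2257]
tool_rot: [0.001, 0.0, 1.0, 0.0]
contact_force: [0.6, 0.2, 0.8]
gripper_width: 0.821
```

Request:
{"op": "play_rows", "data": {
  "commands": [
    [0.0008,0,0.02,0],
    [0,0,0.02,0],
    [0,0,0.008,0],
    [0,0,0.004,0],
    [0,0,0,0],
    [0,0,0,0]
  ]
}}

```text
t: 35.4
eef_pos: [0.6438, 0.1868, 0.1733]
tool_rot: [0.001, 0.0, 1.0, 0.0]
contact_force: [-0.1, -0.1, 0.7]
gripper_width: 0.817
```

Request:
{"op": "play_rows", "data": {
  "commands": [
    [0,0,0,0],
    [0,0,0,0],
    [0,0,0,0],
    [0,0,0,0],
    [0,0,0,0],
    [0,0,0,0],
    [0,0,0,0]
  ],
  "claw": 0.042,
  "force": 45
}}

```text
t: 36.1
eef_pos: [0.6438, 0.1869, 0.1737]
tool_rot: [0.001, -0.0, 1.0, 0.0]
contact_force: [-1.5, -0.2, 6.7]
gripper_width: 0.59
```

Request:
{"op": "play_rows", "data": {
  "commands": [
    [0,0,-0.01,0],
    [0,0,-0.02,0],
    [0,0,-0.03,0],
    [0,0,-0.03,0],
    [0,0,-0.03,0],
    [0,0,0,0],
    [0,0,0,0]
  ]
}}

```text
t: 36.8
eef_pos: [0.6433, 0.1867, 0.2933]
tool_rot: [0.001, 0.0, 1.0, 0.0]
contact_force: [-0.3, 0.7, -1.2]
gripper_width: 0.59
```

```bash
python3 look.py co1 .644 .187 .13
```

```text
(no output)
```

View pics/co1.png

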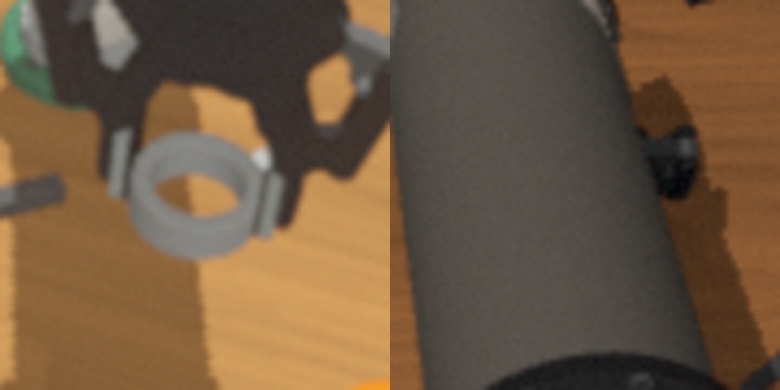

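Request:
{"op": "play_rows", "data": {
  "commands": [
    [0.01,-0.005,0,0],
    [0.0182,-0.0092,0,0],
    [0.0182,-0.0092,0,0],
    [0.0182,-0.0092,0,0],
    [0.0182,-0.0092,0,0],
    [0.0182,-0.0092,0,0],
    [0.0182,-0.0092,0,0],
    [0.0182,-0.0092,0,0],
    [0.0182,-0.0092,0,0],
    [0.0182,-0.0092,0,0],
    [0.0182,-0.0092,0,0],
    [0,0,0.01,0],
    [0,0,0.01,0],
    [0,0,0,0],
    [0,0,0,0],
    [0,0,0,0]
  ]
}}

```text
t: 38.5
eef_pos: [0.4518, 0.09, 0.2722]
tool_rot: [0.0, -0.0, 1.0, 0.0]
contact_force: [0.4, 0.6, -1.7]
gripper_width: 0.587
```

```bash
python3 look.py co2 .451 .089 .08
```

```text
(no output)
```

View pics/co2.png

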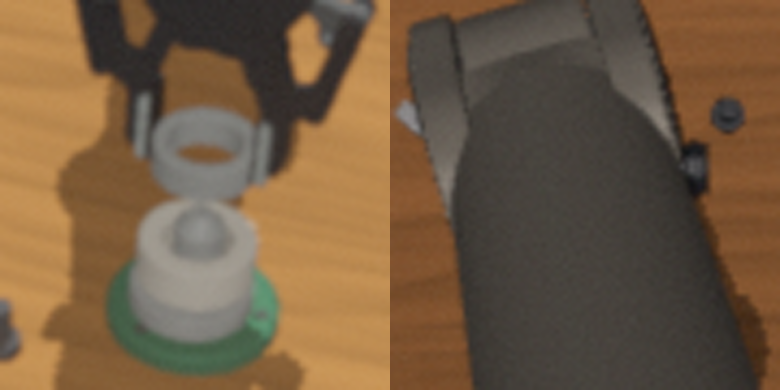

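Down .043 to about .229.

Request:
{"op": "play_rows", "data": {
  "commands": [
    [0,-0.0005,0.008,0],
    [0,0,0.008,0],
    [0,0,0.008,0],
    [0,0,0.008,0],
    [0,0,0.006,0],
    [0,0,0.003,0],
    [0,0,0.002,0],
    [0,0,0,0],
    [0,0,0,0]
  ]
}}

```text
t: 39.5
eef_pos: [0.4514, 0.0892, 0.2294]
tool_rot: [0.0, 0.0, 1.0, 0.0]
contact_force: [0.3, -0.0, -1.6]
gripper_width: 0.586
```

Request:
{"op": "play_rows", "data": {
  "commands": [
    [0,0,0.001,0],
    [0,0,0,0],
    [0,0,0,0]
  ]
}}

```text
t: 39.8
eef_pos: [0.4514, 0.0892, 0.2283]
tool_rot: [0.0, 0.0, 1.0, 0.0]
contact_force: [0.7, -0.5, -0.9]
gripper_width: 0.588
```

Request:
{"op": "play_rows", "data": {
  "commands": [
    [0,0,0,0],
    [0,0,0,0],
    [0,0,0,0],
    [0,0,0,0],
    [0,0,0,0]
  ],
  "claw": 0.072
}}

```text
t: 40.3
eef_pos: [0.4513, 0.0892, 0.2282]
tool_rot: [0.0, 0.0, 1.0, 0.0]
contact_force: [0.7, 0.6, -0.2]
gripper_width: 0.843
```

Request:
{"op": "play_rows", "data": {
  "commands": [
    [0,0,-0.01,0],
    [0,0,-0.02,0],
    [0,0,-0.03,0],
    [0,0,-0.03,0],
    [0,0.03,-0.02,0],
    [0,0.04,0,0],
    [0,0.04,0,0],
    [0,0.04,0,0],
    [0,0.04,0,0],
    [0,0.04,0,0],
    [0,0.04,0,0],
    [0,0.04,0,0],
    [0,0,0,0],
    [0,0,0,0],
    [0,0,0,0]
  ]
}}

```text
t: 41.8
eef_pos: [0.4517, 0.3977, 0.3384]
tool_rot: [0.0, 0.001, 1.0, -0.001]
contact_force: [-0.2, 0.3, 0.4]
gripper_width: 0.843
```

```bash
python3 look.py co3 .451 .089 .05; python3 look.py sl3 .606 -.219 .03;python3 - <<'E'
from h import *
for n in("top","scene"):
    W=world(dict(np.load(n+"_l.npz"))).reshape(-1,3)
    for nm,c,zs in(("thick",(.4512,.089),(.072,)),("slim",(.606,-.2193),(.05,))):
        for z in zs:
            q=W[(np.hypot(W[:,0]-c[0],W[:,1]-c[1])<.045)]
            f=q[abs(q[:,2]-z)<.0035]
            A=np.c_[f[:,:2]-f[:,:2].mean(0),np.ones(len(f))];s=np.linalg.lstsq(A,f[:,2],rcond=None)[0]
            print(n,nm,len(f),"cen",np.round(circ(f[:,:2]),4),"z",f[:,2].mean().round(4),"slope",s[:2].round(3))
            g=q[abs(q[:,2]-.012)<.004];print("  base",np.round(circ(g[:,:2]),4))
E
```

```text
top thick 160 cen [0.4513 0.0863 0.0256] z 0.0713 slope [0.003 0.007]
  base [0.4509 0.0884 0.0444]
top slim 83 cen [ 0.6057 -0.2222  0.0184] z 0.0491 slope [0.023 0.013]
  base [ 0.6055 -0.2205  0.0443]
scene thick 242 cen [0.4522 0.0891 0.0273] z 0.0721 slope [-0.002 -0.002]
  base [0.4517 0.0896 0.0445]
scene slim 144 cen [ 0.6069 -0.218   0.0189] z 0.0502 slope [-0.009  0.008]
  base [ 0.6061 -0.2188  0.0447]
```

View pics/co3.png

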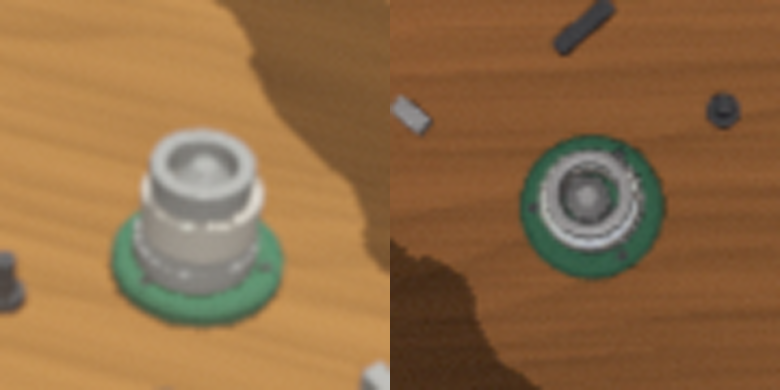

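View pics/sl3.png

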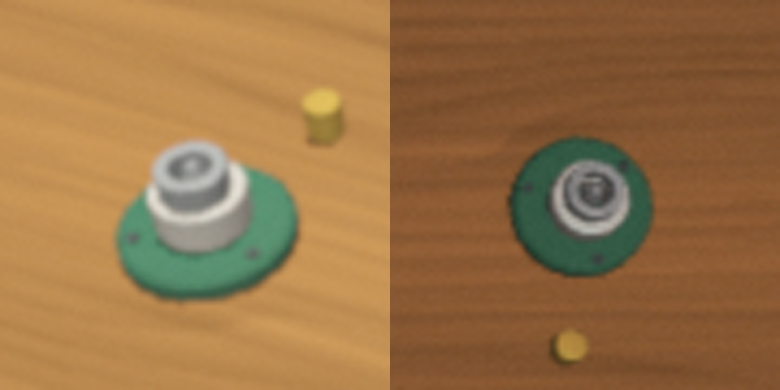

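Both stacks are centred to about 2 mm, the tops are at 72 mm and 50 mm as they should be, and they lie flat. Handing in.

```bash
python3 -c "
from station import bot
print(bot.hand_in())"
```

```text
the job is handed in; nothing more can be done
None
```

Both wheel sets are made up and the job is handed in, at about 42 s of the 131 s allowed. The hand-in reports no verdict, so these are my own checks.

- **Slim post:** the small wheel, then the small spacer.
- **Thick post:** the flange with its hub up, then the large wheel, then the grey collar. I left the orange and yellow look-alikes alone.
- **Lowering the wheels:** each wheel was still gripped until within about 1 mm of its seat, and no unusual contact forces showed while threading.

| Last check (both cameras) | Thick post | Slim post |
|---|---|---|
| Stack top above bench | 71–72 mm (should be 72) | 49–50 mm (should be 50) |
| Top part off centre of base | 2 mm or less | 2 mm or less |
| Tilt of top face | under 0.01 rad | under 0.03 rad |

The gripper was clear of everything. I only measured the top part of each stack; the parts below I judged by eye and by the correct total heights. The two cameras differed by 1–4 mm in sideways position. I averaged them to set the targets.

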